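Wipe the offcuts off the filing board into its covered scrap well

TASK

Prise open the flush cover of the filing board's scrap well with the screwdriver, through the notch in the board's front, swing it right over so that it stays open, and lay the screwdriver back on the bench. Then hold the walnut block and wipe all five metal offcuts off the steel sheet into the well with it rather than picking them up in the fingers; leave the block standing upright on the sheet or the bench. Do not disturb the file and the bright steel block that lie about.

Things in the scene. Friction and masses are not known exactly. Their poses are not given: they have to be found in the camera images.
- filing_board: fixed filing board: wooden body 100 mm (own x, away from its front) by 152 mm (own y, from -73 at the right end to +79 at the left end), 44 mm high, with a dark steel sheet on top. Origin on the bench under it. Left of y = +34 mm lies a scrap well under a flush hinged cover; the sheet's front, far and right edges have rims, the edge to the well has none
- well (a point): centre of the floor of the scrap well, 7 mm above the bench: the well is 92 mm (x) by 41 mm (y, from 34 to 75 mm on the board) inside and 37 mm deep; axes as the board's
- sheet (a point): centre of the steel sheet (own y = -17 mm on the board): level, 44 mm above the bench, free between its rims from x = -46 to +46 and y = -69 to +34 mm on the board; the rims are 6 mm high and 4 mm thick; axes as the board's. The room's wall stands left of the board at world y = 0.50 m, with a conduit 20 mm proud of it: keep the wrist off it
- notch (a point): centre of the mouth of the prise notch in the board's front face, below the cover (own x = -50, y = +48.5 mm, 33 mm above the bench): 25 mm wide along y, 25 to 41 mm above the bench, cut through the 4 mm front wall into the well and closed above only by the cover, so a blade put in along own +x lies under the cover and can rise with it
- cover_hinge (a point): middle of the cover's hinge line, which runs along own x at the left end of the well (y = +78 mm, 42.5 mm above the bench); axes as the board's
- well_cover (a joint): angle of the steel cover (98 mm along x, 42 mm from hinge to free edge, 3 mm thick, 60 g): 0 = shut, flush with the sheet, underside 41 mm above the bench; grows as the free edge (beside the sheet) rises and swings over to the left, own +y. Light friction, no spring: falls shut if let go before upright, rests open on its stop at 1.95 rad once well past it
- screwdriver: screwdriver lying on the bench, 210 mm long, 90 g: red handle 24 mm thick (from y = +10 to +105 mm in its own frame) and 6 mm round shaft with its flat tip at about y = -100 mm (own -y is where it points). Origin under its middle, on the underside of the handle; the shaft's axis is 13 mm above that
- wood_block: plain walnut block standing on the bench to the right of the green cabinet, which stands between it and the board (world x 0.43 to 0.66, y -0.12 to 0.13 m, 0.184 m high), 24 mm (own x) by 48 mm (own y) by 45 mm high, 60 g; origin at the centre of its underside
- offcut_hex: brass hexagon bar end, 12 mm across flats, 12 mm long, lying on a flat (its length along its own y); 11 to 13 g; starts on the steel sheet, somewhere between own y = -23 and +13 mm, x = -35 to +35 mm of the board; origin at its centre
- offcut_square: steel square bar end, 10x15x10 mm; 11 to 13 g; starts on the steel sheet, somewhere between own y = -23 and +13 mm, x = -35 to +35 mm of the board; origin at its centre
- offcut_flat: brass flat bar end, 10x16x9 mm; 11 to 13 g; starts on the steel sheet, somewhere between own y = -23 and +13 mm, x = -35 to +35 mm of the board; origin at its centre
- offcut_strip: steel bar end, 8x18x10 mm; 11 to 13 g; starts on the steel sheet, somewhere between own y = -23 and +13 mm, x = -35 to +35 mm of the board; origin at its centre
- offcut_angle: brass angle bar end, legs 12 mm, 4 mm thick, 16 mm long, one leg flat on the sheet; 11 to 13 g; starts on the steel sheet, somewhere between own y = -23 and +13 mm, x = -35 to +35 mm of the board; origin at its centre
- file: bystander: hand file with a wooden handle, 260 mm long, in front of the green cabinet; origin under its middle
- gauge_block: bystander: ground steel block 25x50x25 mm on the bench; origin under its middle
Not all that is in view belongs to the job. Of the things shaped like the wood_block, the walnut one is meant.

How it is judged:
On the way, in this order (a step that is already met when the one before it is completed fails the run):
1. the cover is raised (over 0.3 rad) on the screwdriver, the fingers not touching it (value of joint well_cover above 0.3 rad and contact force between screwdriver and filing_board above 0.02 N and contact force between the fingers and filing_board below 0.5 N), for 0.1 s.
2. the cover rests open (over 1.6 rad) and the screwdriver lies on the bench again (value of joint well_cover above 1.6 rad and height (world z) of screwdriver below 0.04 m and contact force between the fingers and screwdriver below 0.079 N), for 0.2 s.
3. the block, held in the fingers, pushes an offcut (contact force between the fingers and wood_block above 0.5 N and (contact force between wood_block and offcut_hex above 0.02 N or contact force between wood_block and offcut_square above 0.02 N or contact force between wood_block and offcut_flat above 0.02 N or contact force between wood_block and offcut_strip above 0.02 N or contact force between wood_block and offcut_angle above 0.02 N)).
At the end, for the whole second after the job is handed in: All five offcuts lie at rest in the scrap well (inside its walls, their centres more than 8 mm below the sheet), the cover rests open past 1.6 rad, the screwdriver lies flat on the bench, and the walnut block stands upright (within 0.15 rad) and at rest on the sheet or on the bench (y of offcut_hex in the frame of filing_board between 0.034 and 0.079 m and x of offcut_hex in the frame of filing_board between -0.05 and 0.05 m and height (world z) of each of offcut_hex, offcut_square, offcut_flat, offcut_strip, offcut_angle below 0.036 m and linear speed of each of offcut_hex, offcut_square, offcut_flat, offcut_strip, offcut_angle, screwdriver, wood_block below 0.03 m/s and y of offcut_square in the frame of filing_board between 0.034 and 0.079 m and x of offcut_square in the frame of filing_board between -0.05 and 0.05 m and y of offcut_flat in the frame of filing_board between 0.034 and 0.079 m and x of offcut_flat in the frame of filing_board between -0.05 and 0.05 m and y of offcut_strip in the frame of filing_board between 0.034 and 0.079 m and x of offcut_strip in the frame of filing_board between -0.05 and 0.05 m and y of offcut_angle in the frame of filing_board between 0.034 and 0.079 m and x of offcut_angle in the frame of filing_board between -0.05 and 0.05 m and value of joint well_cover above 1.6 rad and height (world z) of screwdriver below 0.04 m and angle between screwdriver's own y axis and vertical between 1.35 and 1.79 rad and angle between wood_block's own z axis and vertical below 0.15 rad and (height (world z) of wood_block between -0.005 and 0.006 m or height (world z) of wood_block between 0.04 and 0.053 m)); the robot touches nothing.
It fails at once if the fingers pinch or press an offcut (over 3 N) (contact force between the fingers and offcut_hex above 3 N or contact force between the fingers and offcut_square above 3 N or contact force between the fingers and offcut_flat above 3 N or contact force between the fingers and offcut_strip above 3 N or contact force between the fingers and offcut_angle above 3 N).
It fails at once if a bystander (file, steel block) is moved more than 30 mm (distance of any of file, gauge_block from where it was at the start of the episode above 0.03 m).
It also fails if it takes over 72 s, if anything falls off the work surface, if the arm or the gripper's body presses on something with over 40 N, if the wrist force passes 120 N, or if a joint passes its speed limit or range.

ROBOT

A 6-joint arm with a two-finger parallel gripper is mounted at the origin on the work surface; the furniture and walls round the work are solid. World frame = base frame: x ahead of the robot, y to its left, z up, the work surface at z = 0. Lengths are in m, angles in rad, forces in N, time in s.
With the tool pointing down it reaches from about 0.35 to 0.775 m from the base axis. Payload 7.3 kg.
Tool frame: the origin (TCP) lies at the very end of the fingers, on their centre line; the grasp point (between the pads) lies 19 mm behind it (robot.hold_point_z is the distance from the TCP to the grasp point, in m); z points along the fingers, y is the direction in which the jaws open and shut (so a half turn about z gives the same grasp; the last joint's range is limited). The gripper opens to 92 mm and grips with 3 to 60 N. Pads are 19 mm wide; open, the fingers measure 130 mm over their backs; the gripper's body (75 mm by 190 mm) begins 47 mm behind the grasp point.
Start: joints at [-1.491, 0.342, 1.524, -0, 1.275, -0.146], TCP at [0.118, -0.512, 0.227] pointing down, gripper open.
Joint ranges: [-2.53, 2.53], [-0.77, 2.02], [0.04, 2.7], [-1, 4.14], [0.28, 2.66], [-3.11, 3.11]. Speed limits (rad/s): [2.57, 2.57, 3.14, 3.14, 3.14, 3.14].

INTERFACE

Orientations are given as [roll, pitch, yaw] about the fixed x, y, z axes, in that order (R = Rz(yaw) Ry(pitch) Rx(roll)).
In Python, from cell import monitor, viewer, robot gives the robot as it stands.
- The arm moves only by the tool move_arm, never from a script. Its argument "deltas" is a list of rows, each an object of numbers: "x", "y", "z": the shift along the tool's x, y, z in m; "wx", "wy", "wz": the turn, a rotation vector about the tool's x, y, z in degrees; "hand": the opening, from 0 (shut) to 1 (fully open). In form: [{"x": .., "y": .., "z": .., "wx": .., "wy": .., "wz": .., "hand": ..}, ...]. A call has 1 to 8 rows; each row is the pose to reach, as a shift and turn from the pose commanded when the call began, along the tool's axes at that moment; what a row does not reach only later rows make up. A row lasts 1/8 s, in which the tool goes at most 62.5 mm and 10.7 degrees, less where a joint would pass 70% of its speed; a pose out of reach is approached as far as the arm can. A call with a gripper value outside its range is refused whole. The fingers move at their own pace and stop on an object; "grip_force" is the grip in N (left out, the last holds). Time passes only in rows, so rows that repeat a pose let the fingers close. It gives the time, the measured TCP pose, the force and the opening at its end, in the units of the state.
- monitor.observe(): the state, without advancing time (a new reading comes with each control period).
- viewer.read_camera(name): name is "side" or "top"; returns the picture (400x640x3 uint8, red, green, blue); there is no depth.
- viewer.camera_params(name): a dict with "camera_matrix" (3x3 intrinsics, pixels), "R" (3x3) and "t" (3): a world point X has camera coordinates R X + t. Camera axes: x right, y down, z forward; pixel columns grow to the right and rows downward; lengths in m; the calibration is good to about 2 mm. A picture is of the moment at which its call begins. camera_params takes no time and is no camera call.
- robot.hand_in(): hands the job in, once; it reports no verdict.
The state is a dict: "time": time; "qpos": joint angles; "qvel": joint speeds; "joint_efforts": joint torques, N m; "tool_pos": TCP position; "tool_rot": TCP orientation; "contact_force": force on the tool from outside, world axes, zero at the start; "torque": the same for the moment, N m; "opening": finger opening in m.
Only numpy, scipy, OpenCV 4.12 (cv2) and the standard library are available. Lean on these libraries where they do the work, as an engineer would, in place of code of your own. Each camera call takes 0.05 s, during which the arm holds its last target. There are 200 camera calls.

## Working session

There is one attempt and no reset: what is moved stays moved. The work goes in short steps, Python scripts to look and compute and a tool call to move; the robot and the scene stay as the last step left them, time stands still between calls to the robot, and variables do not carry over. Pictures are saved under pics/ and viewed, about 8 in all and at most 12, crops included, and the job is handed in when it is done.

Besides the shell and the picture viewer there is one more tool, called after "Request:" by a JSON object that holds its "method" and its "body", one argument or row to a line. move_arm: Moves the arm, as the interface text tells. Its arguments: {"type":"object","properties":{"deltas":{"type":"array","items":{"type":"object","properties":{"x":{"type":"number"},"y":{"type":"number"},"z":{"type":"number"},"wx":{"type":"number"},"wy":{"type":"number"},"wz":{"type":"number"},"hand":{"type":"number"}}}},"grip_force":{"type":"number"}},"required":["deltas"]}

```bash
ls; mkdir -p pics; cat > h.py <<'E'
import numpy as np, cv2
from cell import monitor, viewer, robot
from scipy.spatial.transform import Rotation as Ro
def pic(n,f=None):
    im=cv2.cvtColor(viewer.read_camera(n),cv2.COLOR_RGB2BGR)
    if f: cv2.imwrite('pics/'+f,im)
    return im
def ray(n,uv):
    p=viewer.camera_params(n);K=np.array(p['camera_matrix']);R=np.array(p['R']);t=np.array(p['t'])
    d=R.T@np.linalg.solve(K,[uv[0],uv[1],1.]);return -R.T@t,d
def onz(n,uv,z):
    o,d=ray(n,uv);return o+d*(z-o[2])/d[2]
def proj(n,X):
    p=viewer.camera_params(n);c=np.array(p['R'])@np.array(X)+np.array(p['t']);q=np.array(p['camera_matrix'])@c;return q[:2]/q[2]
def tri(uv1,uv2):
    a,d=ray('top',uv1);b,e=ray('side',uv2)
    s=np.linalg.lstsq(np.stack([d,-e],1),b-a,rcond=None)[0]
    return (a+d*s[0]+b+e*s[1])/2, np.linalg.norm(a+d*s[0]-b-e*s[1])
def tool():
    s=monitor.observe();return np.array(s['tool_pos']),Ro.from_euler('xyz',s['tool_rot'])
def delta(pos,rpy=None):
    p,R=tool();d=R.inv().apply(np.array(pos)-p)
    w=(R.inv()*Ro.from_euler('xyz',rpy)).as_rotvec(degrees=True) if rpy is not None else None
    print('shift',d.round(4),'rotvec',None if w is None else w.round(2))
E
python3 - <<'E'
from h import *
a=pic('top','t0.png');b=pic('side','s0.png')
print(monitor.observe(),robot.hold_point_z)
for n in('top','side'):
    p=viewer.camera_params(n);print(n,p['camera_matrix'],p['R'],-np.array(p['R']).T@np.array(p['t']))
E
```

```text
pics
{'time': 0.1, 'qpos': array([-1.49100420e+00,  3.42662148e-01,  1.52490949e+00, -6.41913133e-07,
        1.27537392e+00, -1.45995194e-01]), 'qvel': array([-1.08406814e-03, -7.21236158e-04, -3.75742181e-03,  8.47732212e-04,
        3.96635619e-05,  1.29213858e-03]), 'joint_efforts': array([ 2.05439705e-03, -4.32004237e+01, -2.44694227e+01,  7.19339051e-02,
        5.26567816e-02, -4.95258269e-05]), 'tool_pos': array([ 0.11752952, -0.51131677,  0.22611391]), 'tool_rot': array([-3.14025406e+00, -1.96208635e-04,  2.25787376e-01]), 'contact_force': array([-0.9272478 ,  0.78898332,  0.36894875]), 'torque': array([-0.02829702,  0.00738937,  0.01382444]), 'opening': 0.0918494889957568} 0.0188
top [[372.38075328   0.         321.61193644]
 [  0.         372.38075328 199.25471269]
 [  0.           0.           1.        ]] [[-0.00153778 -0.99951874  0.03098261]
 [-0.9961309  -0.0011913  -0.08787383]
 [ 0.08786845 -0.03099786 -0.99564967]] [0.40339393 0.07876718 1.02995566]
side [[388.73752553   0.         312.37318252]
 [  0.         388.73752553 207.35123341]
 [  0.           0.           1.        ]] [[-0.23369197  0.97224245 -0.01151852]
 [ 0.83240492  0.19392978 -0.51912744]
 [-0.50248395 -0.13090398 -0.85461923]] [0.88306837 0.17361042 0.78746922]
```

View pics/t0.png

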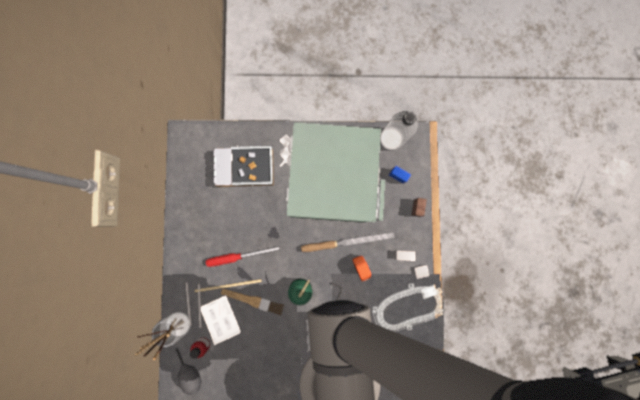

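View pics/s0.png

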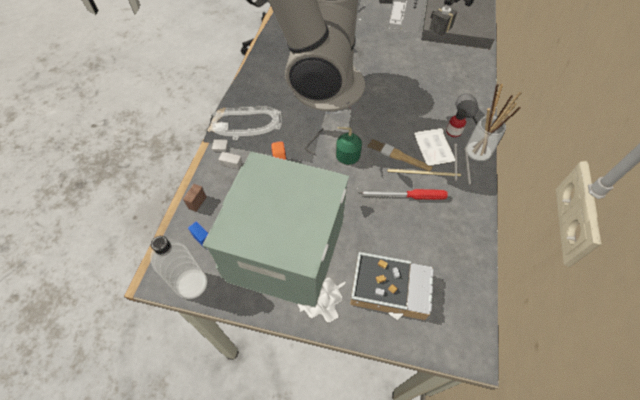

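Top view: board at (243,166), its light cover on the left at (222,167), five offcuts at about (248,165). The screwdriver is at (240,257) with its tip at (280,248), and the file is at (348,243).

Block candidates in the top view are the brown one at (420,207), blue (400,174), orange (362,268) and the whitish bits at (405,256) and (421,271). The brown one is the walnut block. I'll check it in close crops.

```bash
python3 - <<'E'
from h import *
a=cv2.imread('pics/t0.png');b=cv2.imread('pics/s0.png')
c1=cv2.resize(a[135:200,200:290],None,fx=4.4,fy=4.4,interpolation=cv2.INTER_CUBIC)
c2=cv2.resize(b[240:330,340:445],None,fx=3.8,fy=3.8,interpolation=cv2.INTER_CUBIC)
c3=cv2.resize(a[185:230,395:445],None,fx=5,fy=5,interpolation=cv2.INTER_CUBIC)
c4=cv2.resize(a[235:275,195:290],None,fx=4.2,fy=4.2,interpolation=cv2.INTER_CUBIC)
W=np.zeros((600,800,3),np.uint8)
W[:c1.shape[0],:c1.shape[1]]=c1; W[:c2.shape[0],400:400+c2.shape[1]]=c2[:,:400]
W[350:350+c3.shape[0],:c3.shape[1]]=c3; W[360:360+c4.shape[0],300:300+c4.shape[1]]=c4
cv2.imwrite('pics/c0.png',W)
def mask(n,im,lo,hi,nm,amin=8,roi=None):
    m=cv2.inRange(cv2.cvtColor(im,cv2.COLOR_BGR2HSV),lo,hi)
    if roi: z=np.zeros_like(m);z[roi[1]:roi[3],roi[0]:roi[2]]=1;m=m*z
    for c in cv2.findContours(m,cv2.RETR_EXTERNAL,cv2.CHAIN_APPROX_NONE)[0]:
        if cv2.contourArea(c)>=amin: print(n,nm,cv2.minAreaRect(c),cv2.contourArea(c))
mask('top',a,(0,150,80),(8,255,255),'red',40,(195,235,290,275))
mask('top',a,(170,150,80),(180,255,255),'red2',40,(195,235,290,275))
mask('top',a,(0,60,30),(15,255,160),'walnut',20,(400,190,435,225))
mask('side',b,(0,60,30),(15,255,160),'walnut',20,(175,175,215,220))
mask('top',a,(8,120,80),(30,255,255),'brass',3,(230,140,280,190))
mask('side',b,(8,120,80),(30,255,255),'brass',3,(350,250,440,300))
E
```

```text
top red ((222.7692413330078, 259.3461608886719), (8.04076099395752, 34.712554931640625), 78.69007110595703) 221.0
top walnut ((418.8499450683594, 206.54998779296875), (12.0208158493042, 17.819091796875), 8.13010311126709) 164.0
side walnut ((194.7315673828125, 196.8120880126953), (18.186948776245117, 24.90464973449707), 34.99202346801758) 343.0
top brass ((251.9500274658203, 177.15000915527344), (6.324554920196533, 3.4785051345825195), 18.434947967529297) 16.0
top brass ((251.5, 165.5), (5.0, 5.0), 90.0) 18.5
top brass ((242.0, 159.0), (4.0, 4.0), 90.0) 13.5
side brass ((392.50006103515625, 288.5000305175781), (5.656853675842285, 5.656853675842285), 45.0) 29.0
side brass ((380.6999816894531, 278.6000061035156), (5.375871658325195, 8.538147926330566), 71.56504821777344) 33.0
side brass ((382.3000183105469, 263.9000244140625), (7.602630138397217, 4.919349670410156), 26.56505012512207) 27.0
```

View pics/c0.png

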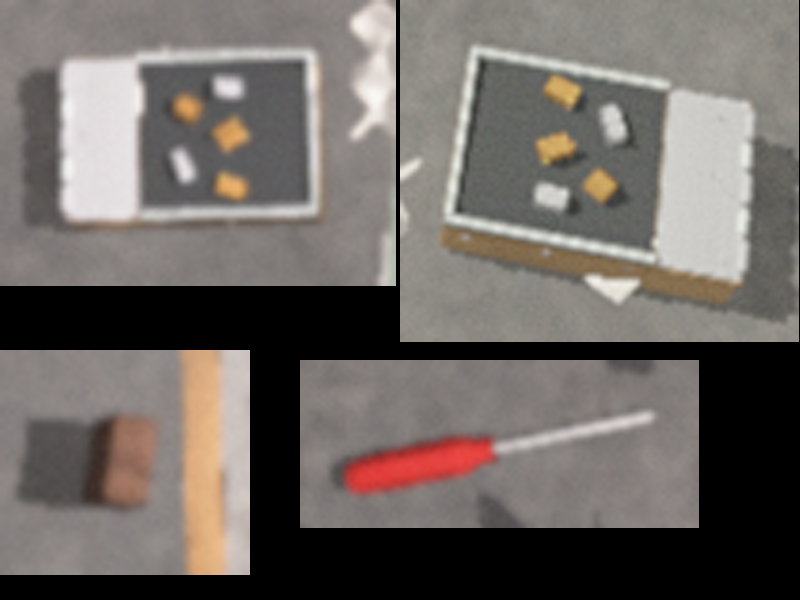

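Crops: brown walnut block confirmed at top (419,207). Cover corners in the top view are (214,149), (214,184), (232,147) and (232,184). Rim right corners are (272,147) and (272,184). The screwdriver runs from its tip at (279,248) to the handle end at (206,264). Next I compute poses.

```bash
python3 - <<'E'
from h import *
P={}
for k,u,v,z in [('covLf',(214.1,148.6),(430,313.2),.044),('covLn',(214.1,184.3),(432.6,266.8),.044),('covRf',(231.8,147.5),(407.1,308.9),.044),('covRn',(231.8,184.5),(410.5,263.7),.044),('rimRf',(272.3,146.8),(352.4,297.4),.05),('rimRn',(272.3,183.6),(359,252.6),.05)]:
    a=onz('top',u,z);b=onz('side',v,z);t,e=tri(u,v);print(k,a.round(4),b.round(4),t.round(4),round(e,4))
for k,u in (('tip',(279,248.3)),('end',(206.2,264)),('redc',(222.77,259.35))): print(k,onz('top',u,.013).round(4))
print('walnut',onz('top',(418.85,206.55),.045).round(4),onz('side',(194.7,196.8),.0225).round(4),onz('top',(418.85,206.55),.0225).round(4))
for u in ((112,418),(155,420),(147,503),(108,500)): print('wtop',onz('top',(395+u[0]/5,185+(u[1]-350)/5),.045).round(4))
for u in ((187,108),(232,134),(231,186),(228,88),(183,165)): print('off',onz('top',(200+u[0]/4.4,135+u[1]/4.4),.05).round(4))
# side view screwdriver
b=cv2.imread('pics/s0.png');m=cv2.inRange(cv2.cvtColor(b,cv2.COLOR_BGR2HSV),(0,150,80),(8,255,255));m[:180]=0;m[205:]=0;m[:,:390]=0
c=max(cv2.findContours(m,0,1)[0],key=cv2.contourArea);r=cv2.minAreaRect(c);print(r,onz('side',r[0],.013).round(4))
E
```

```text
covLf [0.6257 0.3348 0.044 ] [0.6253 0.3344 0.044 ] [0.6255 0.3344 0.0448] 0.0004
covLn [0.5298 0.3325 0.044 ] [0.5282 0.3318 0.044 ] [0.5294 0.3315 0.0466] 0.0006
covRf [0.6289 0.288  0.044 ] [0.627  0.2909 0.044 ] [0.6282 0.2889 0.0468] 0.0031
covRn [0.5294 0.286  0.044 ] [0.5317 0.2873 0.044 ] [0.5298 0.2874 0.0398] 0.001
rimRf [0.6301 0.1795 0.05  ] [0.6309 0.1843 0.05  ] [0.6304 0.1821 0.0473] 0.0046
rimRn [0.5312 0.1785 0.05  ] [0.5341 0.1803 0.05  ] [0.5318 0.1797 0.0449] 0.0013
tip [0.36   0.1625 0.013 ]
end [0.3188 0.3564 0.013 ]
redc [0.331  0.3126 0.013 ]
walnut [ 0.471 -0.212  0.045] [ 0.4679 -0.2198  0.0225] [ 0.4726 -0.2186  0.0225]
wtop [ 0.4924 -0.2086  0.045 ]
wtop [ 0.4913 -0.2318  0.045 ]
wtop [ 0.4468 -0.2263  0.045 ]
wtop [ 0.4485 -0.2054  0.045 ]
off [0.5953 0.2579 0.05  ]
off [0.5795 0.2307 0.05  ]
off [0.548  0.2308 0.05  ]
off [0.6076 0.2335 0.05  ]
off [0.5606 0.2597 0.05  ]
((426.5, 194.0), (8.0, 39.0), 90.0) [0.3303 0.3099 0.013 ]
```

Board origin is about (0.579, 0.254) with yaw about 0.02. Both views agree to 2–3 mm, and the sizes match (152 mm long, 98 mm deep). Screwdriver origin is about (0.340, 0.257), pointing (0.21, -0.98). The next move goes over the cabinet to the screwdriver.

Request:
{"method": "move_arm", "body": {
  "deltas": [
    {"x": 0.061, "y": -0.03, "z": -0.011, "wz": -10, "hand": 0.55},
    {"x": 0.121, "y": -0.059, "z": -0.022, "wz": -20, "hand": 0.55},
    {"x": 0.18, "y": -0.09, "z": -0.033, "wz": -30, "hand": 0.55},
    {"x": 0.24, "y": -0.12, "z": -0.05, "wz": -40, "hand": 0.55},
    {"x": 0.3, "y": -0.148, "z": -0.053, "wz": -50, "hand": 0.55},
    {"x": 0.317, "y": -0.208, "z": -0.053, "wz": -60, "hand": 0.55},
    {"x": 0.334, "y": -0.268, "z": -0.053, "wz": -70, "hand": 0.55},
    {"x": 0.35, "y": -0.328, "z": -0.053, "wz": -80, "hand": 0.55}
  ],
  "grip_force": 40
}}

```text
schema error: expected keys x, y, z, wx, wy, wz, hand
```

```bash
python3 - <<'E'
from h import *
print(tool()[0],tool()[1].as_euler('xyz'))
delta([.3327,.2912,.12],[np.pi,0,1.78]);delta([.40,.10,.28]);delta([.3327,.2912,.004])
E
```

```text
[ 0.11752952 -0.51131677  0.22611391] [-3.14025406e+00 -1.96208635e-04  2.25787376e-01]
shift [ 0.3894 -0.7338  0.1072] rotvec [-5.000e-02 -7.000e-02 -8.905e+01]
shift [ 0.4122 -0.5326 -0.0531] rotvec None
shift [ 0.3893 -0.7337  0.2232] rotvec None
```

Request:
{"method": "move_arm", "body": {
  "deltas": [
    {"x": 0.061, "y": -0.03, "z": -0.011, "wx": 0, "wy": 0, "wz": -10, "hand": 0.55},
    {"x": 0.121, "y": -0.059, "z": -0.022, "wx": 0, "wy": 0, "wz": -20, "hand": 0.55},
    {"x": 0.18, "y": -0.09, "z": -0.033, "wx": 0, "wy": 0, "wz": -30, "hand": 0.55},
    {"x": 0.24, "y": -0.12, "z": -0.05, "wx": 0, "wy": 0, "wz": -40, "hand": 0.55},
    {"x": 0.3, "y": -0.148, "z": -0.053, "wx": 0, "wy": 0, "wz": -50, "hand": 0.55},
    {"x": 0.317, "y": -0.208, "z": -0.053, "wx": 0, "wy": 0, "wz": -60, "hand": 0.55},
    {"x": 0.334, "y": -0.268, "z": -0.053, "wx": 0, "wy": 0, "wz": -70, "hand": 0.55},
    {"x": 0.35, "y": -0.328, "z": -0.053, "wx": 0, "wy": 0, "wz": -80, "hand": 0.55}
  ],
  "grip_force": 40
}}

```text
time: 1.1
tool_pos: [0.3842, -0.1303, 0.2793]
tool_rot: [-3.141, -0.0, 1.628]
contact_force: [0.9, 1.1, 0.5]
opening: 0.0504
```

```bash
python3 - <<'E'
from h import *
print(tool()[0],tool()[1].as_euler('xyz'))
delta([.40,.10,.28]);delta([.3327,.2912,.12],[np.pi,0,1.78]);delta([.3327,.2912,.004])
E
```

```text
[ 0.38420845 -0.13030711  0.27934042] [-3.14126776e+00 -4.47471444e-04  1.62775213e+00]
shift [ 0.229   0.0289 -0.0006] rotvec None
shift [ 0.4237 -0.0274  0.1595] rotvec [-0.02 -0.03 -8.72]
shift [ 0.4236 -0.0273  0.2755] rotvec None
```

Request:
{"method": "move_arm", "body": {
  "deltas": [
    {"x": 0.06, "y": 0.0, "z": 0, "wx": 0, "wy": 0, "wz": -4, "hand": 0.55},
    {"x": 0.12, "y": 0.0, "z": 0, "wx": 0, "wy": 0, "wz": -8.7, "hand": 0.55},
    {"x": 0.18, "y": 0.0, "z": 0, "wx": 0, "wy": 0, "wz": -8.7, "hand": 0.55},
    {"x": 0.24, "y": 0.0, "z": 0, "wx": 0, "wy": 0, "wz": -8.7, "hand": 0.55},
    {"x": 0.3, "y": -0.01, "z": 0.02, "wx": 0, "wy": 0, "wz": -8.7, "hand": 0.55},
    {"x": 0.35, "y": -0.02, "z": 0.05, "wx": 0, "wy": 0, "wz": -8.7, "hand": 0.55},
    {"x": 0.407, "y": -0.027, "z": 0.1, "wx": 0, "wy": 0, "wz": -8.7, "hand": 0.55},
    {"x": 0.407, "y": -0.027, "z": 0.16, "wx": 0, "wy": 0, "wz": -8.7, "hand": 0.55}
  ]
}}

```text
time: 2.1
tool_pos: [0.3368, 0.2746, 0.1263]
tool_rot: [3.137, -0.002, 1.778]
contact_force: [0.6, -1.1, -1.7]
opening: 0.0503
```

Request:
{"method": "move_arm", "body": {
  "deltas": [
    {"x": 0, "y": 0, "z": 0.03, "wx": 0, "wy": 0, "wz": 0, "hand": 0.55},
    {"x": 0, "y": 0, "z": 0.03, "wx": 0, "wy": 0, "wz": 0, "hand": 0.55},
    {"x": 0, "y": 0, "z": 0.03, "wx": 0, "wy": 0, "wz": 0, "hand": 0.55}
  ]
}}

```text
time: 2.48
tool_pos: [0.3374, 0.2719, 0.0978]
tool_rot: [3.14, -0.0, 1.774]
contact_force: [-1.2, -0.1, 0.4]
opening: 0.0502
```

```bash
python3 - <<'E'
from h import *
print(tool()[0],tool()[1].as_euler('xyz'))
delta([.3327,.2912,.004],[np.pi,0,1.78])
E
```

```text
[0.33742535 0.27190785 0.09784455] [ 3.14001106e+00 -3.93634358e-04  1.77357993e+00]
shift [ 0.0198 -0.0009  0.0939] rotvec [ 0.09 -0.02 -0.37]
```

Request:
{"method": "move_arm", "body": {
  "deltas": [
    {"x": 0.02, "y": -0.001, "z": 0.03, "wx": 0, "wy": 0, "wz": 0, "hand": 0.55},
    {"x": 0.02, "y": -0.001, "z": 0.07, "wx": 0, "wy": 0, "wz": 0, "hand": 0.55},
    {"x": 0.02, "y": -0.001, "z": 0.092, "wx": 0, "wy": 0, "wz": 0, "hand": 0.55},
    {"x": 0.02, "y": -0.001, "z": 0.092, "wx": 0, "wy": 0, "wz": 0, "hand": 0.55},
    {"x": 0.02, "y": -0.001, "z": 0.092, "wx": 0, "wy": 0, "wz": 0, "hand": 0},
    {"x": 0.02, "y": -0.001, "z": 0.092, "wx": 0, "wy": 0, "wz": 0, "hand": 0},
    {"x": 0.02, "y": -0.001, "z": 0.092, "wx": 0, "wy": 0, "wz": 0, "hand": 0},
    {"x": 0.02, "y": -0.001, "z": 0.092, "wx": 0, "wy": 0, "wz": 0, "hand": 0}
  ]
}}

```text
time: 3.48
tool_pos: [0.3323, 0.2914, 0.0057]
tool_rot: [3.14, -0.0, 1.774]
contact_force: [-0.7, -0.8, 7.0]
opening: 0.0249
```

Request:
{"method": "move_arm", "body": {
  "deltas": [
    {"x": 0, "y": 0, "z": -0.05, "wx": 0, "wy": 0, "wz": 0, "hand": 0},
    {"x": 0, "y": 0.01, "z": -0.1, "wx": 0, "wy": 0, "wz": -8, "hand": 0},
    {"x": 0, "y": 0.02, "z": -0.11, "wx": 0, "wy": 0, "wz": -18, "hand": 0},
    {"x": 0, "y": 0.03, "z": -0.11, "wx": 0, "wy": 0, "wz": -28, "hand": 0},
    {"x": 0, "y": 0.03, "z": -0.11, "wx": 0, "wy": 0, "wz": -38, "hand": 0},
    {"x": 0, "y": 0.03, "z": -0.11, "wx": 0, "wy": 0, "wz": -48, "hand": 0},
    {"x": 0, "y": 0.03, "z": -0.11, "wx": 0, "wy": 0, "wz": -58, "hand": 0},
    {"x": 0, "y": 0.03, "z": -0.11, "wx": 0, "wy": 0, "wz": -68, "hand": 0}
  ]
}}

```text
time: 4.47
tool_pos: [0.3608, 0.297, 0.1148]
tool_rot: [-3.141, -0.0, 2.966]
contact_force: [0.2, -0.2, -1.5]
opening: 0.0246
```

Request:
{"method": "move_arm", "body": {
  "deltas": [
    {"x": 0, "y": 0, "z": 0, "wx": 0, "wy": 0, "wz": -10, "hand": 0},
    {"x": 0, "y": 0, "z": 0, "wx": 0, "wy": 0, "wz": -11, "hand": 0},
    {"x": 0, "y": 0, "z": 0, "wx": 0, "wy": 0, "wz": -11, "hand": 0},
    {"x": 0, "y": 0, "z": 0, "wx": 0, "wy": 0, "wz": -11, "hand": 0}
  ]
}}

```text
time: 4.97
tool_pos: [0.361, 0.2971, 0.1148]
tool_rot: [-3.141, -0.0, -3.132]
contact_force: [-0.8, 0.7, -0.5]
opening: 0.0247
```

```bash
python3 - <<'E'
from h import *
a=pic('top','t1.png');b=pic('side','s1.png')
p,R=tool();print(p,R.as_euler('xyz'))
q=p+[.135,.003,.0073];g=p+[.01,0,.0073];print('expected tip',q,proj('top',q),proj('side',q))
W=np.zeros((600,800,3),np.uint8)
c1=cv2.resize(a[140:270,170:280],None,fx=3.6,fy=3.6);c2=cv2.resize(b[180:320,340:450],None,fx=3.6,fy=3.6)
W[:c1.shape[0],:c1.shape[1]]=c1;W[:c2.shape[0],400:400+c2.shape[1]]=c2;cv2.imwrite('pics/c1.png',W)
E
```

```text
[0.36099032 0.29706903 0.11479262] [-3.14149081e+00  1.23967168e-05 -3.13161354e+00]
expected tip [0.49599032 0.30006903 0.12209262] [218.98571472 194.02011435] [427.4805757  232.20538447]
```

View pics/c1.png

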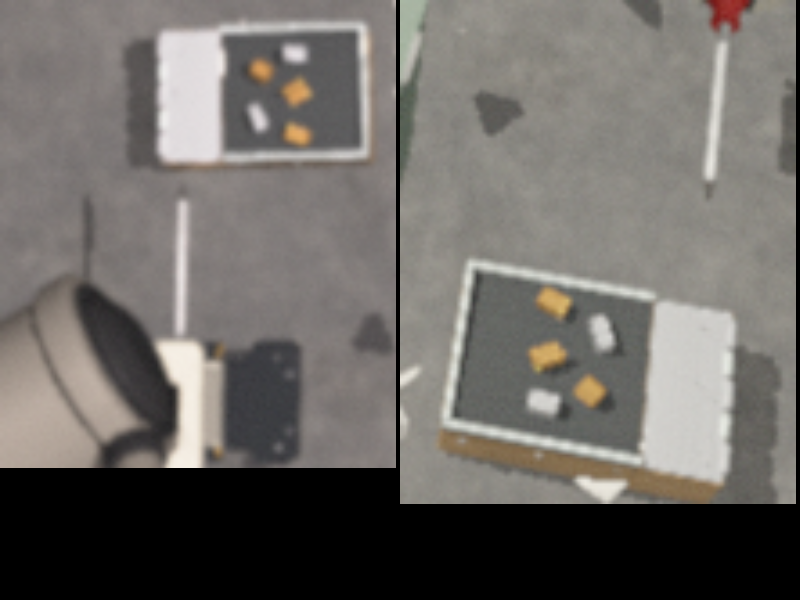

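The held screwdriver points at the board. The dark tip is at about (220.8,192.8) top and (425.8,234) side. The near end of the shaft is at (220.3,231.7) top and (430,191) side.

```bash
python3 - <<'E'
from h import *
print('tip',tri((220.8,192.8),(425.8,234)),'shaftend',tri((220.8,195.8),(426.1,230)),'base',tri((220.3,231.7),(430,191)))
for x in (.42,.43,.44,.45): print(x,proj('side',[x,.298,.122]),proj('top',[x,.298,.122]))
for y in (.290,.295,.300,.305):print(y,proj('top',[.496,y,.122]),proj('side',[.496,y,.122]))
E
```

```text
tip (array([0.49922537, 0.29708727, 0.11942516]), np.float64(0.0013466620673670334)) shaftend (array([0.49165559, 0.29644101, 0.12163939]), np.float64(0.001434176738055569)) base (array([0.40463787, 0.29445061, 0.12923469]), np.float64(0.002489449470084702))
0.42 [429.62828813 199.49145275] [219.14521412 225.35273558]
0.43 [429.21903218 203.58884932] [219.23893845 221.20361587]
0.44 [428.80446978 207.73937308] [219.33247985 217.06259403]
0.45 [428.38449706 211.94406403] [219.42583887 212.92964636]
0.29 [223.16883847 194.0267684 ] [422.17791622 231.17345735]
0.295 [221.09662493 194.02342377] [424.80274075 231.69870329]
0.3 [219.02370185 194.02007799] [427.43216703 232.22487007]
0.305 [216.95006886 194.01673107] [430.06620716 232.75196011]
```

Request:
{"method": "move_arm", "body": {
  "deltas": [
    {"x": 0, "y": 0.003, "z": 0.04, "wx": 0, "wy": 0, "wz": 0, "hand": 0},
    {"x": 0, "y": 0.005, "z": 0.08, "wx": 0, "wy": 0, "wz": 0, "hand": 0},
    {"x": 0, "y": 0.005, "z": 0.0885, "wx": 0, "wy": 0, "wz": 0, "hand": 0},
    {"x": 0, "y": 0.005, "z": 0.0885, "wx": 0, "wy": 0, "wz": 0, "hand": 0}
  ]
}}

```text
time: 5.58
tool_pos: [0.3611, 0.3021, 0.0265]
tool_rot: [-3.141, -0.0, -3.131]
contact_force: [0.3, 0.8, -0.1]
opening: 0.0249
```

```bash
python3 - <<'E'
from h import *
a=pic('top','t2.png');b=pic('side','s2.png')
p,R=tool();print(p);q=p+[.137,-.001,.0065];print(q,proj('top',q),proj('side',q));n=[.528,.3015,.033];print('notch',proj('top',n),proj('side',n))
W=np.zeros((600,800,3),np.uint8)
c1=cv2.resize(a[150:240,190:260],None,fx=5.6,fy=5.6,interpolation=2);c2=cv2.resize(b[200:300,380:450],None,fx=5.6,fy=5.6,interpolation=2)
W[:c1.shape[0],:c1.shape[1]]=c1;W[:c2.shape[0],400:400+c2.shape[1]]=c2;cv2.imwrite('pics/c2.png',W)
E
```

```text
[0.36180813 0.30252132 0.02749404]
[0.49880813 0.30152132 0.03399404] [226.50161698 196.33319643] [417.97854951 252.89185576]
notch [226.82058841 185.5115784 ] [416.49492785 265.63187548]
```

View pics/c2.png

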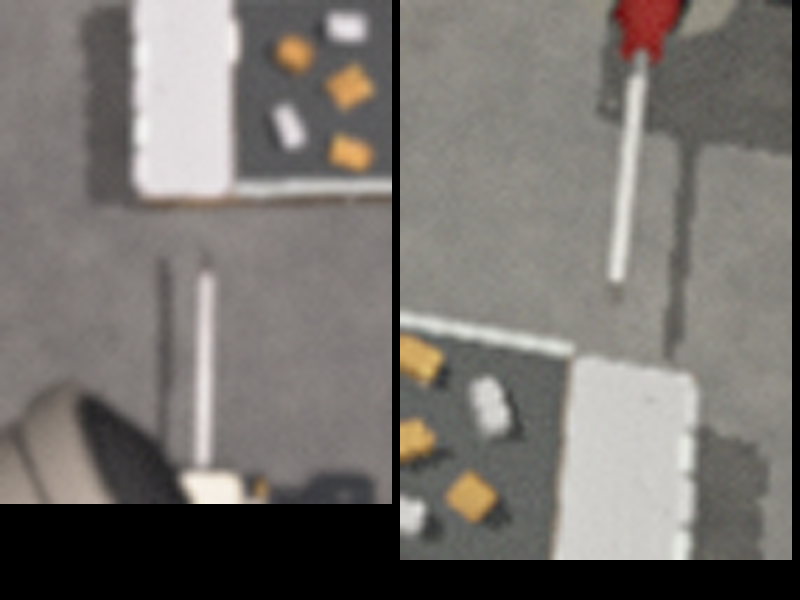

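The tip is at (226.6,196.1) top and (418.4,253.2) side, within a pixel of prediction and in line with the notch. Inserting now.

Request:
{"method": "move_arm", "body": {
  "deltas": [
    {"x": -0.015, "y": 0, "z": 0, "wx": 0, "wy": 0, "wz": 0, "hand": 0},
    {"x": -0.03, "y": 0, "z": 0, "wx": 0, "wy": 0, "wz": 0, "hand": 0},
    {"x": -0.038, "y": 0, "z": 0, "wx": 0, "wy": 0, "wz": 0, "hand": 0},
    {"x": -0.045, "y": 0, "z": 0, "wx": 0, "wy": 0, "wz": 0, "hand": 0},
    {"x": -0.045, "y": 0, "z": 0, "wx": 0, "wy": 0, "wz": 0, "hand": 0}
  ]
}}

```text
time: 6.3
tool_pos: [0.4063, 0.3025, 0.0262]
tool_rot: [-3.141, -0.0, -3.131]
contact_force: [0.0, 0.9, -0.0]
opening: 0.0247
```

Request:
{"method": "move_arm", "body": {
  "deltas": [
    {"x": -0.02, "y": 0, "z": 0, "wx": 0, "wy": 0, "wz": 0, "hand": 0},
    {"x": -0.035, "y": 0, "z": 0, "wx": 0, "wy": 0, "wz": 0, "hand": 0},
    {"x": -0.035, "y": 0, "z": 0, "wx": 0, "wy": 0, "wz": 0, "hand": 0},
    {"x": -0.035, "y": 0, "z": -0.005, "wx": 0, "wy": 0, "wz": 0, "hand": 0},
    {"x": -0.035, "y": 0, "z": -0.01, "wx": 0, "wy": 0, "wz": 0, "hand": 0},
    {"x": -0.035, "y": 0.001, "z": -0.016, "wx": 0, "wy": 0, "wz": 0, "hand": 0},
    {"x": -0.035, "y": 0.002, "z": -0.02, "wx": 0, "wy": 0, "wz": 0, "hand": 0},
    {"x": -0.035, "y": 0.003, "z": -0.023, "wx": 0, "wy": 0, "wz": 0, "hand": 0}
  ]
}}

```text
time: 7.3
tool_pos: [0.441, 0.3061, 0.0497]
tool_rot: [3.141, 0.001, -3.13]
contact_force: [0.2, -0.1, -1.1]
opening: 0.0248
```

```bash
python3 - <<'E'
from h import *
a=pic('top');b=pic('side')
W=np.zeros((400,800,3),np.uint8)
W[:,:400]=cv2.resize(a[140:210,190:260],(400,400),interpolation=2);W[:,400:]=cv2.resize(b[220:320,350:450],(400,400),interpolation=2);cv2.imwrite('pics/c3.png',W)
E
```

```text
(no output)
```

View pics/c3.png

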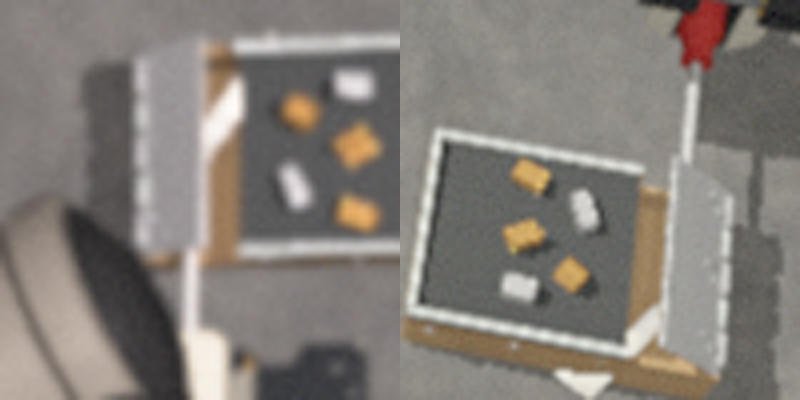

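The cover is about 0.6 rad up, resting on the shaft. I'll continue the arc.

Request:
{"method": "move_arm", "body": {
  "deltas": [
    {"x": 0, "y": 0.005, "z": -0.0075, "wx": 0, "wy": 0, "wz": 0, "hand": 0},
    {"x": 0, "y": 0.012, "z": -0.013, "wx": 0, "wy": 0, "wz": 0, "hand": 0},
    {"x": 0, "y": 0.02, "z": -0.0165, "wx": 0, "wy": 0, "wz": 0, "hand": 0},
    {"x": 0, "y": 0.026, "z": -0.017, "wx": 0, "wy": 0, "wz": 0, "hand": 0},
    {"x": 0, "y": 0.031, "z": -0.017, "wx": 0, "wy": 0, "wz": 0, "hand": 0},
    {"x": 0, "y": 0.033, "z": -0.017, "wx": 0, "wy": 0, "wz": 0, "hand": 0},
    {"x": 0, "y": 0.033, "z": -0.017, "wx": 0, "wy": 0, "wz": 0, "hand": 0},
    {"x": 0, "y": 0.02, "z": -0.03, "wx": 0, "wy": 0, "wz": 0, "hand": 0}
  ]
}}

```text
time: 8.4
tool_pos: [0.44, 0.3257, 0.0788]
tool_rot: [-3.141, -0.002, -3.129]
contact_force: [-0.2, -0.0, -1.5]
opening: 0.0245
```

```bash
python3 - <<'E'
from h import *
a=pic('top');b=pic('side')
W=np.zeros((400,800,3),np.uint8)
W[:,:400]=cv2.resize(a[140:210,190:260],(400,400),interpolation=2);W[:,400:]=cv2.resize(b[220:320,350:450],(400,400),interpolation=2);cv2.imwrite('pics/c4.png',W)
E
```

```text
(no output)
```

View pics/c4.png

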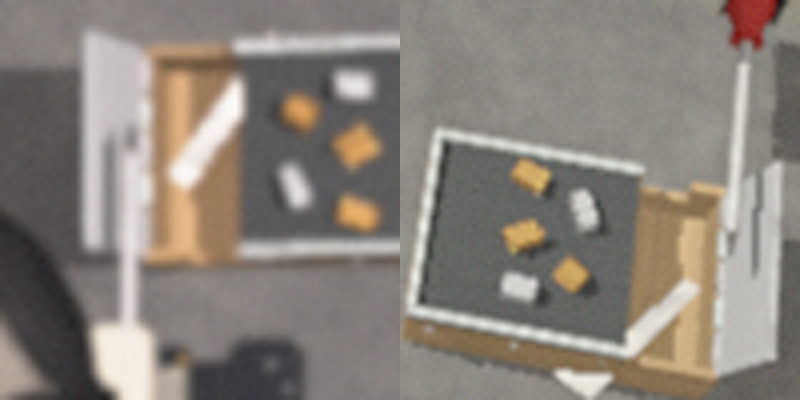

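```bash
python3 - <<'E'
from h import *
print(tri((221.5,171.5),(422.5,292.5)),tri((232,154.9),(408,306.2)))
print(tool()[0]); delta([.345,.27,.08],[np.pi,0,1.774])
E
```

```text
(array([0.57085271, 0.32429438, 0.00213184]), np.float64(0.0009294746885516436)) (array([0.61357392, 0.29377781, 0.02106333]), np.float64(0.00374024569457826))
[0.44147231 0.32521059 0.0809214 ]
shift [ 0.097  -0.0542  0.0007] rotvec [1.200e-01 6.000e-02 7.895e+01]
```

The cover is leaning open past upright and the shaft has backed off it. A bright strip lies low in the well (z about 0.002–0.02), below the level that matters. Laying the screwdriver down now.

Request:
{"method": "move_arm", "body": {
  "deltas": [
    {"x": 0.0, "y": -0.015, "z": 0, "wx": 0, "wy": 0, "wz": 0, "hand": 0},
    {"x": 0.05, "y": -0.02, "z": 0, "wx": 0, "wy": 0, "wz": 0, "hand": 0},
    {"x": 0.078, "y": -0.02, "z": 0.01, "wx": 0, "wy": 0, "wz": 0, "hand": 0},
    {"x": 0.078, "y": -0.02, "z": 0.04, "wx": 0, "wy": 0, "wz": 0, "hand": 0},
    {"x": 0.078, "y": -0.02, "z": 0.06, "wx": 0, "wy": 0, "wz": 0, "hand": 0},
    {"x": 0.078, "y": -0.02, "z": 0.07, "wx": 0, "wy": 0, "wz": 0, "hand": 0},
    {"x": 0.078, "y": -0.02, "z": 0.072, "wx": 0, "wy": 0, "wz": 0, "hand": 0},
    {"x": 0.078, "y": -0.02, "z": 0.072, "wx": 0, "wy": 0, "wz": 0, "hand": 0}
  ]
}}

```text
time: 9.5
tool_pos: [0.3633, 0.3051, 0.0077]
tool_rot: [3.141, 0.001, -3.131]
contact_force: [-0.1, 0.5, -0.2]
opening: 0.0248
```

Request:
{"method": "move_arm", "body": {
  "deltas": [
    {"x": 0, "y": 0, "z": 0.0015, "wx": 0, "wy": 0, "wz": 0, "hand": 0},
    {"x": 0, "y": 0, "z": 0.002, "wx": 0, "wy": 0, "wz": 0, "hand": 0.15},
    {"x": 0, "y": 0, "z": 0.002, "wx": 0, "wy": 0, "wz": 0, "hand": 0.5},
    {"x": 0, "y": 0, "z": 0.002, "wx": 0, "wy": 0, "wz": 0, "hand": 0.55},
    {"x": 0, "y": 0, "z": 0.002, "wx": 0, "wy": 0, "wz": 0, "hand": 0.55},
    {"x": 0, "y": 0, "z": -0.05, "wx": 0, "wy": 0, "wz": 0, "hand": 0.55},
    {"x": 0, "y": 0, "z": -0.1, "wx": 0, "wy": 0, "wz": 0, "hand": 0.55},
    {"x": 0, "y": 0, "z": -0.16, "wx": 0, "wy": 0, "wz": 0, "hand": 0.55}
  ]
}}

```text
time: 10.5
tool_pos: [0.3623, 0.3047, 0.1684]
tool_rot: [-3.141, -0.002, -3.131]
contact_force: [0.5, 0.0, -0.7]
opening: 0.0503
```

```bash
python3 - <<'E'
from h import *
print(tool()[0]); delta([.40,.20,.30]);delta([.38,-.20,.3],[np.pi,0,2.0]); print(monitor.observe()['qpos'])
E
```

```text
[0.36227864 0.3047164  0.16837198]
shift [-0.0364 -0.1053 -0.1316] rotvec None
shift [-0.0119 -0.505  -0.1311] rotvec [-1.000e-01 -5.000e-02  6.604e+01]
[ 5.37261935e-01  3.09147757e-01  1.74836910e+00 -8.21159755e-05
  1.08593113e+00 -1.04458909e+00]
```

Request:
{"method": "move_arm", "body": {
  "deltas": [
    {"x": 0, "y": -0.03, "z": -0.05, "wx": 0, "wy": 0, "wz": 10, "hand": 0.75},
    {"x": 0, "y": -0.08, "z": -0.08, "wx": 0, "wy": 0, "wz": 20, "hand": 0.75},
    {"x": -0.01, "y": -0.13, "z": -0.11, "wx": 0, "wy": 0, "wz": 30, "hand": 0.75},
    {"x": -0.02, "y": -0.19, "z": -0.11, "wx": 0, "wy": 0, "wz": 40, "hand": 0.75},
    {"x": -0.02, "y": -0.25, "z": -0.11, "wx": 0, "wy": 0, "wz": 50, "hand": 0.75},
    {"x": -0.02, "y": -0.31, "z": -0.11, "wx": 0, "wy": 0, "wz": 60, "hand": 0.75},
    {"x": -0.02, "y": -0.37, "z": -0.11, "wx": 0, "wy": 0, "wz": 70, "hand": 0.75},
    {"x": -0.02, "y": -0.41, "z": -0.11, "wx": 0, "wy": 0, "wz": 80, "hand": 0.75}
  ]
}}

```text
time: 11.5
tool_pos: [0.387, -0.107, 0.2774]
tool_rot: [3.141, 0.0, 1.749]
contact_force: [1.1, -0.5, -0.2]
opening: 0.0688
```

Request:
{"method": "move_arm", "body": {
  "deltas": [
    {"x": 0, "y": 0, "z": 0, "wx": 0, "wy": 0, "wz": 8, "hand": 0.75},
    {"x": 0, "y": 0, "z": 0, "wx": 0, "wy": 0, "wz": 16, "hand": 0.75},
    {"x": 0, "y": 0, "z": 0, "wx": 0, "wy": 0, "wz": 16, "hand": 0.75}
  ]
}}

```text
time: 11.88
tool_pos: [0.3873, -0.1047, 0.2772]
tool_rot: [-3.141, 0.0, 1.478]
contact_force: [-0.7, 0.2, 0.1]
opening: 0.069
```

```bash
python3 - <<'E'
from h import *
a=pic('top','t5.png');b=pic('side','s5.png')
print(tool()[0],tool()[1].as_euler('xyz'))
W=np.zeros((600,800,3),np.uint8)
W[:300,:300]=cv2.resize(a[190:220,405:435],(300,300),interpolation=cv2.INTER_NEAREST);W[:300,300:600]=cv2.resize(b[180:215,178:213],(300,300),interpolation=cv2.INTER_NEAREST)
W[300:600,:400]=cv2.resize(a[140:275,190:370],(400,300),interpolation=2);W[300:600,400:800]=cv2.resize(b[180:330,250:450],(400,300),interpolation=2)
cv2.imwrite('pics/c5.png',W)
E
```

```text
[ 0.38738137 -0.10450273  0.27727166] [-3.14149757e+00  2.32635781e-05  1.48027042e+00]
```

View pics/c5.png

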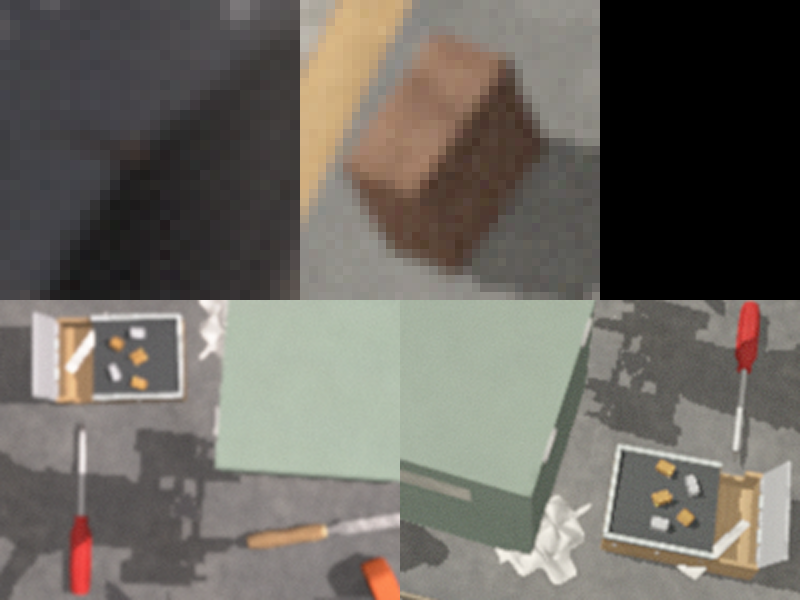

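The screwdriver lies flat on the bench and the cover stays open. The arm hides the block from the top camera. The side crop shows the block's top face clearly, with crop corners (505,60), (430,30), (345,160) and (415,195).

```bash
python3 - <<'E'
from h import *
f=lambda x,y:(178+(x-300)/8.571-.5,180+y/8.571-.5)
T=np.array([onz('side',f(*c),.045) for c in((505,60),(432,30),(345,160),(418,195))]);print(T.round(4),T.mean(0).round(4))
d=[np.linalg.norm(T[i]-T[i-1]) for i in range(4)];print(np.round(d,4))
B=np.array([onz('side',f(*c),0) for c in((543,145),(462,270),(390,248))]);print(B.round(4),((B[0]+B[2])/2).round(4))
for e in (T[3]-T[0],T[2]-T[1],B[1]-B[0]): print('long',np.arctan2(e[1],e[0])) 
for n,X in(('handle',(.356-.0,.305,.0)),):pass
delta([.470,-.218,.15],[np.pi,0,1.5])
E
```

```text
[[ 0.4499 -0.204   0.045 ]
 [ 0.4451 -0.2272  0.045 ]
 [ 0.4897 -0.2334  0.045 ]
 [ 0.4956 -0.2101  0.045 ]] [ 0.4701 -0.2187  0.045 ]
[0.0461 0.0237 0.045  0.024 ]
[[ 0.4485 -0.2054  0.    ]
 [ 0.4922 -0.2119  0.    ]
 [ 0.4901 -0.2342  0.    ]] [ 0.4693 -0.2198  0.    ]
long -0.13371094969193584
long -0.13909640487047595
long -0.14880668811643166
shift [-0.1056  0.0926  0.1273] rotvec [-0.01  0.   -1.13]
```

Request:
{"method": "move_arm", "body": {
  "deltas": [
    {"x": -0.04, "y": 0.035, "z": 0, "wx": 0, "wy": 0, "wz": 2.2, "hand": 0.75},
    {"x": -0.08, "y": 0.07, "z": 0, "wx": 0, "wy": 0, "wz": 2.2, "hand": 0.75},
    {"x": -0.106, "y": 0.0925, "z": 0.03, "wx": 0, "wy": 0, "wz": 2.2, "hand": 0.75},
    {"x": -0.106, "y": 0.0925, "z": 0.08, "wx": 0, "wy": 0, "wz": 2.2, "hand": 0.75},
    {"x": -0.106, "y": 0.0925, "z": 0.13, "wx": 0, "wy": 0, "wz": 2.2, "hand": 0.75},
    {"x": -0.106, "y": 0.0925, "z": 0.17, "wx": 0, "wy": 0, "wz": 2.2, "hand": 0.75},
    {"x": -0.106, "y": 0.0925, "z": 0.2, "wx": 0, "wy": 0, "wz": 2.2, "hand": 0.75},
    {"x": -0.106, "y": 0.0925, "z": 0.2, "wx": 0, "wy": 0, "wz": 2.2, "hand": 0.75}
  ]
}}

```text
time: 12.98
tool_pos: [0.4684, -0.2178, 0.0754]
tool_rot: [-3.137, -0.002, 1.441]
contact_force: [-0.5, 0.5, 0.1]
opening: 0.0688
```

```bash
python3 - <<'E'
from h import *
print(tool()[0],tool()[1].as_euler('xyz'));delta([.470,-.2185,.016],[np.pi,0,1.44])
E
```

```text
[ 0.46842827 -0.21779524  0.07544584] [-3.13702414e+00 -2.10225874e-03  1.44098309e+00]
shift [-0.0006  0.0019  0.0594] rotvec [-0.26 -0.12  0.06]
```

Request:
{"method": "move_arm", "body": {
  "deltas": [
    {"x": -0.0006, "y": 0.0015, "z": 0.03, "wx": 0, "wy": 0, "wz": 0, "hand": 0.75},
    {"x": -0.0006, "y": 0.0015, "z": 0.05, "wx": 0, "wy": 0, "wz": 0, "hand": 0.75},
    {"x": -0.0006, "y": 0.0015, "z": 0.0595, "wx": 0, "wy": 0, "wz": 0, "hand": 0.75},
    {"x": -0.0006, "y": 0.0015, "z": 0.0595, "wx": 0, "wy": 0, "wz": 0, "hand": 0.75},
    {"x": -0.0006, "y": 0.0015, "z": 0.0595, "wx": 0, "wy": 0, "wz": 0, "hand": 0.3},
    {"x": -0.0006, "y": 0.0015, "z": 0.0595, "wx": 0, "wy": 0, "wz": 0, "hand": 0.3},
    {"x": -0.0006, "y": 0.0015, "z": 0.0595, "wx": 0, "wy": 0, "wz": 0, "hand": 0.3},
    {"x": -0.0006, "y": 0.0015, "z": 0.0595, "wx": 0, "wy": 0, "wz": 0, "hand": 0.3}
  ],
  "grip_force": 30
}}

```text
time: 13.98
tool_pos: [0.4714, -0.2198, 0.0185]
tool_rot: [3.141, 0.001, 1.439]
contact_force: [-1.3, 1.2, 5.5]
opening: 0.048
```

```bash
python3 - <<'E'
from h import *
b=pic('side','s6.png');print(tool()[0],tool()[1].as_euler('xyz'))
o=tool()[0]
for z in (.27,):
  for w in ((.42,-.10,z),(.42,.15,z),(.56,.20,z)): delta(w,[np.pi,0,np.pi/2+.02])
E
```

```text
[ 0.47134113 -0.21986853  0.01846998] [3.14068060e+00 5.52873097e-04 1.43883591e+00]
shift [ 0.1119 -0.0664 -0.2517] rotvec [ 0.05  0.04 -8.71]
shift [ 0.3598 -0.0993 -0.2518] rotvec [ 0.05  0.04 -8.71]
shift [ 0.4277  0.0329 -0.2517] rotvec [ 0.05  0.04 -8.71]
```

Request:
{"method": "move_arm", "body": {
  "deltas": [
    {"x": 0, "y": 0, "z": -0.06, "wx": 0, "wy": 0, "wz": 0, "hand": 0.3},
    {"x": 0, "y": 0, "z": -0.12, "wx": 0, "wy": 0, "wz": 0, "hand": 0.3},
    {"x": 0, "y": 0, "z": -0.18, "wx": 0, "wy": 0, "wz": 0, "hand": 0.3},
    {"x": 0.02, "y": -0.01, "z": -0.24, "wx": 0, "wy": 0, "wz": 0, "hand": 0.3},
    {"x": 0.06, "y": -0.03, "z": -0.25, "wx": 0, "wy": 0, "wz": -4, "hand": 0.3},
    {"x": 0.112, "y": -0.066, "z": -0.25, "wx": 0, "wy": 0, "wz": -8.7, "hand": 0.3},
    {"x": 0.17, "y": -0.075, "z": -0.25, "wx": 0, "wy": 0, "wz": -8.7, "hand": 0.3},
    {"x": 0.23, "y": -0.083, "z": -0.25, "wx": 0, "wy": 0, "wz": -8.7, "hand": 0.3}
  ]
}}

```text
time: 15.02
tool_pos: [0.4184, 0.0208, 0.268]
tool_rot: [3.141, 0.0, 1.589]
contact_force: [0.3, 0.5, 0.0]
opening: 0.0478
```

```bash
python3 - <<'E'
from h import *
print(tool()[0],tool()[1].as_euler('xyz'));delta([.42,.15,.27]);
B=np.array([.579,.254]);c,s=np.cos(.02),np.sin(.02);w=lambda x,y:B+[c*x-s*y,s*x+c*y]
for x,y in((-.02,-.052),(.02,-.052),(-.02,.03)): p=w(x,y);print(x,y,p);delta([*p,.15],[np.pi,0,np.pi/2+.02])
E
```

```text
[0.41840811 0.02084288 0.26804676] [3.14074676e+00 1.38166441e-04 1.58949466e+00]
shift [ 0.1291  0.004  -0.002 ] rotvec None
-0.02 -0.052 [0.56004393 0.20161043]
shift [0.1781 0.1449 0.1181] rotvec [ 0.05  0.01 -0.07]
0.02 -0.052 [0.60003593 0.20241037]
shift [0.1782 0.1849 0.1182] rotvec [ 0.05  0.01 -0.07]
-0.02 0.03 [0.55840404 0.28359403]
shift [0.2601 0.1448 0.1181] rotvec [ 0.05  0.01 -0.07]
```

Request:
{"method": "move_arm", "body": {
  "deltas": [
    {"x": 0.055, "y": 0.02, "z": 0, "wx": 0, "wy": 0, "wz": 0, "hand": 0.3},
    {"x": 0.11, "y": 0.05, "z": 0, "wx": 0, "wy": 0, "wz": 0, "hand": 0.3},
    {"x": 0.15, "y": 0.09, "z": 0, "wx": 0, "wy": 0, "wz": 0, "hand": 0.3},
    {"x": 0.178, "y": 0.13, "z": 0.01, "wx": 0, "wy": 0, "wz": 0, "hand": 0.3},
    {"x": 0.178, "y": 0.148, "z": 0.05, "wx": 0, "wy": 0, "wz": 0, "hand": 0.3},
    {"x": 0.178, "y": 0.148, "z": 0.1, "wx": 0, "wy": 0, "wz": 0, "hand": 0.3},
    {"x": 0.178, "y": 0.148, "z": 0.13, "wx": 0, "wy": 0, "wz": 0, "hand": 0.3},
    {"x": 0.178, "y": 0.148, "z": 0.13, "wx": 0, "wy": 0, "wz": 0, "hand": 0.3}
  ]
}}

```text
time: 16.02
tool_pos: [0.5618, 0.1998, 0.1351]
tool_rot: [-3.136, 0.001, 1.591]
contact_force: [0.6, -0.1, -0.1]
opening: 0.0478
```

```bash
cat >> h.py <<'E'
def bw(x,y): c,s=np.cos(.02),np.sin(.02);return [.579+c*x-s*y,.254+s*x+c*y]
def bo(p): c,s=np.cos(.02),np.sin(.02);x,y=p[0]-.579,p[1]-.254;return c*x+s*y,-s*x+c*y
E
python3 - <<'E'
from h import *
p=tool()[0];print(p,tool()[1].as_euler('xyz'),bo(p))
delta([*bw(-.017,-.052),.0635],[np.pi,0,np.pi/2+.02])
b=pic('side','s7.png');a=pic('top','t7.png')
W=np.zeros((480,800,3),np.uint8);W[:,:]=cv2.resize(b[200:320,300:500],(800,480),interpolation=2)
cv2.imwrite('pics/c7.png',W)
E
```

```text
[0.56177937 0.19981693 0.13512519] [-3.13550752e+00  1.27915189e-03  1.59063738e+00] (np.float64(-0.018300779043010536), np.float64(-0.05382784292038966))
shift [0.0019 0.0017 0.0716] rotvec [-0.35  0.07 -0.01]
```

View pics/c7.png

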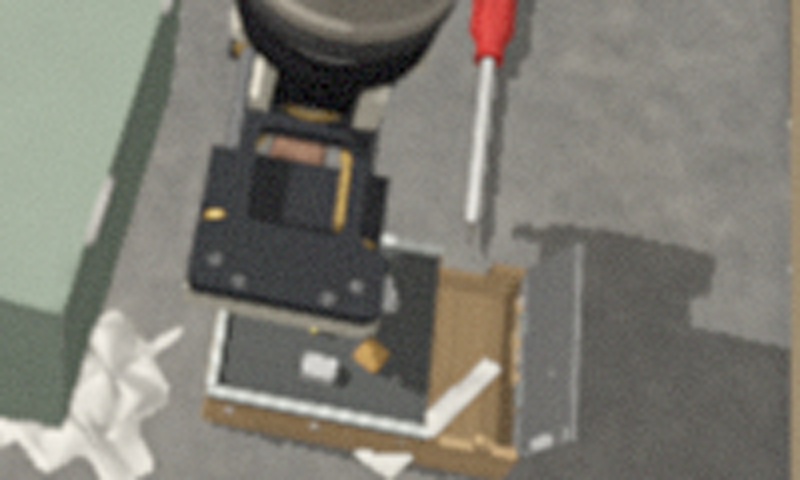

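The block hangs over the right end of the sheet, and the offcuts lie to its left. Lowering it now.

Request:
{"method": "move_arm", "body": {
  "deltas": [
    {"x": 0.002, "y": 0.002, "z": 0.04, "wx": 0, "wy": 0, "wz": 0, "hand": 0.3},
    {"x": 0.002, "y": 0.002, "z": 0.06, "wx": 0, "wy": 0, "wz": 0, "hand": 0.3},
    {"x": 0.002, "y": 0.002, "z": 0.068, "wx": 0, "wy": 0, "wz": 0, "hand": 0.3},
    {"x": 0.002, "y": 0.002, "z": 0.071, "wx": 0, "wy": 0, "wz": 0, "hand": 0.3},
    {"x": 0.002, "y": 0.002, "z": 0.071, "wx": 0, "wy": 0, "wz": 0, "hand": 0.3},
    {"x": 0.002, "y": 0.002, "z": 0.071, "wx": 0, "wy": 0, "wz": 0, "hand": 0.3}
  ]
}}

```text
time: 16.88
tool_pos: [0.566, 0.2023, 0.0678]
tool_rot: [3.14, -0.0, 1.591]
contact_force: [-0.3, -0.4, -0.5]
opening: 0.0478
```

```bash
python3 - <<'E'
from h import *
p=tool()[0];print(p,tool()[1].as_euler('xyz'),bo(p),monitor.observe()['contact_force'])
delta([*bw(-.017,.033),.0635],[np.pi,0,np.pi/2+.02])
E
```

```text
[0.56603939 0.2023447  0.06780892] [ 3.13986707e+00 -2.54361306e-04  1.59060866e+00] (np.float64(-0.0139910517182341), np.float64(-0.051385769531740615)) [-0.32621697 -0.42109959 -0.54434296]
shift [ 0.0844 -0.003   0.0043] rotvec [ 0.1  -0.01 -0.01]
```

Request:
{"method": "move_arm", "body": {
  "deltas": [
    {"x": 0, "y": -0.003, "z": 0.003, "wx": 0, "wy": 0, "wz": 0, "hand": 0.3},
    {"x": 0.008, "y": -0.003, "z": 0.003, "wx": 0, "wy": 0, "wz": 0, "hand": 0.3},
    {"x": 0.02, "y": -0.003, "z": 0.003, "wx": 0, "wy": 0, "wz": 0, "hand": 0.3},
    {"x": 0.032, "y": -0.003, "z": 0.003, "wx": 0, "wy": 0, "wz": 0, "hand": 0.3},
    {"x": 0.044, "y": -0.003, "z": 0.003, "wx": 0, "wy": 0, "wz": 0, "hand": 0.3},
    {"x": 0.056, "y": -0.003, "z": 0.003, "wx": 0, "wy": 0, "wz": 0, "hand": 0.3},
    {"x": 0.068, "y": -0.003, "z": 0.003, "wx": 0, "wy": 0, "wz": 0, "hand": 0.3},
    {"x": 0.076, "y": -0.003, "z": 0.003, "wx": 0, "wy": 0, "wz": 0, "hand": 0.3}
  ]
}}

```text
time: 17.88
tool_pos: [0.5608, 0.2791, 0.0638]
tool_rot: [3.142, 0.0, 1.591]
contact_force: [0.6, -0.2, -0.3]
opening: 0.0478
```

```bash
python3 - <<'E'
from h import *
p=tool()[0];print(p,tool()[1].as_euler('xyz'),bo(p),monitor.observe()['contact_force'])
E
```

```text
[0.5608455  0.27911191 0.06375029] [3.14155480e+00 5.97525865e-06 1.59115490e+00] (np.float64(-0.01764866200588419), np.float64(0.02546995047296829)) [ 0.57672699 -0.16983518 -0.33023594]
```

Request:
{"method": "move_arm", "body": {
  "deltas": [
    {"x": 0.005, "y": 0, "z": 0, "wx": 0, "wy": 0, "wz": 0, "hand": 0.3},
    {"x": 0.01, "y": 0, "z": 0, "wx": 0, "wy": 0, "wz": 0, "hand": 0.3},
    {"x": 0.01, "y": 0, "z": 0, "wx": 0, "wy": 0, "wz": 0, "hand": 0.3},
    {"x": 0, "y": 0, "z": -0.03, "wx": 0, "wy": 0, "wz": 0, "hand": 0.3},
    {"x": -0.03, "y": 0.01, "z": -0.035, "wx": 0, "wy": 0, "wz": 0, "hand": 0.3},
    {"x": -0.078, "y": 0.033, "z": -0.035, "wx": 0, "wy": 0, "wz": 0, "hand": 0.3},
    {"x": -0.078, "y": 0.033, "z": -0.035, "wx": 0, "wy": 0, "wz": 0, "hand": 0.3},
    {"x": -0.078, "y": 0.033, "z": -0.035, "wx": 0, "wy": 0, "wz": 0, "hand": 0.3}
  ]
}}

```text
time: 18.88
tool_pos: [0.5953, 0.2006, 0.0987]
tool_rot: [-3.141, -0.0, 1.589]
contact_force: [-0.8, 0.6, -0.5]
opening: 0.0478
```

```bash
python3 - <<'E'
from h import *
p=tool()[0];print(p,tool()[1].as_euler('xyz'),bo(p),monitor.observe()['contact_force'])
delta([*bw(.017,-.052),.064],[np.pi,0,np.pi/2+.02])
a=pic('top');b=pic('side')
W=np.zeros((400,800,3),np.uint8)
W[:,:400]=cv2.resize(a[140:210,200:270],(400,400),interpolation=2);W[:,400:]=cv2.resize(b[220:320,350:450],(400,400),interpolation=2);cv2.imwrite('pics/c8.png',W)
E
```

```text
[0.59530505 0.20058447 0.09866106] [-3.14102228e+00 -1.53756045e-04  1.58946875e+00] (np.float64(0.015233551374176613), np.float64(-0.0537309246561058)) [-0.76017714  0.56043846 -0.46289948]
shift [0.0017 0.0018 0.0347] rotvec [-0.03 -0.01 -0.08]
```

View pics/c8.png

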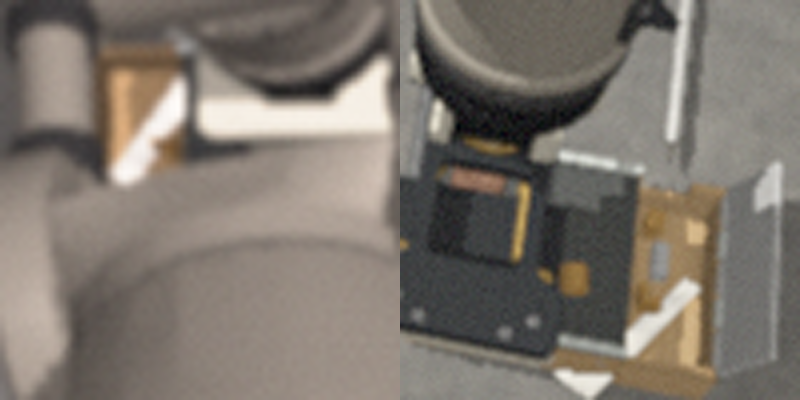

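Three offcuts are now in the well. The hex at side crop (573,278) and the second steel piece, hidden under the gripper, remain on the sheet. Making the second pass.

Request:
{"method": "move_arm", "body": {
  "deltas": [
    {"x": 0.002, "y": 0.002, "z": 0.02, "wx": 0, "wy": 0, "wz": 0, "hand": 0.3},
    {"x": 0.002, "y": 0.002, "z": 0.03, "wx": 0, "wy": 0, "wz": 0, "hand": 0.3},
    {"x": 0.002, "y": 0.002, "z": 0.035, "wx": 0, "wy": 0, "wz": 0, "hand": 0.3},
    {"x": 0.002, "y": 0.002, "z": 0.035, "wx": 0, "wy": 0, "wz": 0, "hand": 0.3},
    {"x": 0.01, "y": 0.002, "z": 0.035, "wx": 0, "wy": 0, "wz": 0, "hand": 0.3},
    {"x": 0.022, "y": 0.002, "z": 0.035, "wx": 0, "wy": 0, "wz": 0, "hand": 0.3},
    {"x": 0.034, "y": 0.002, "z": 0.035, "wx": 0, "wy": 0, "wz": 0, "hand": 0.3},
    {"x": 0.046, "y": 0.002, "z": 0.035, "wx": 0, "wy": 0, "wz": 0, "hand": 0.3}
  ]
}}

```text
time: 19.98
tool_pos: [0.5965, 0.248, 0.0638]
tool_rot: [3.141, 0.0, 1.591]
contact_force: [0.1, -0.4, -0.9]
opening: 0.0478
```

```bash
python3 - <<'E'
from h import *
p=tool()[0];print(p,bo(p),monitor.observe()['contact_force'])
delta([*bw(.017,.035),.064],[np.pi,0,np.pi/2+.02])
E
```

```text
[0.59648384 0.24804555 0.0638046 ] (np.float64(0.017361264552652106), np.float64(-0.006302908213084088)) [ 0.14922712 -0.40594673 -0.92457121]
shift [ 0.0413 -0.0003 -0.0002] rotvec [0.01 0.   0.02]
```

Request:
{"method": "move_arm", "body": {
  "deltas": [
    {"x": 0.012, "y": 0, "z": 0, "wx": 0, "wy": 0, "wz": 0, "hand": 0.3},
    {"x": 0.024, "y": 0, "z": 0, "wx": 0, "wy": 0, "wz": 0, "hand": 0.3},
    {"x": 0.034, "y": 0, "z": 0, "wx": 0, "wy": 0, "wz": 0, "hand": 0.3},
    {"x": 0.042, "y": 0, "z": 0, "wx": 0, "wy": 0, "wz": 0, "hand": 0.3},
    {"x": 0.042, "y": 0, "z": 0, "wx": 0, "wy": 0, "wz": 0, "hand": 0.3},
    {"x": 0.035, "y": -0.01, "z": -0.03, "wx": 0, "wy": 0, "wz": 0, "hand": 0.3},
    {"x": 0, "y": -0.017, "z": -0.035, "wx": 0, "wy": 0, "wz": 0, "hand": 0.3},
    {"x": -0.045, "y": -0.017, "z": -0.035, "wx": 0, "wy": 0, "wz": 0, "hand": 0.3}
  ]
}}

```text
time: 20.98
tool_pos: [0.5803, 0.2011, 0.0997]
tool_rot: [3.14, -0.0, 1.592]
contact_force: [0.4, 0.0, -0.3]
opening: 0.0478
```

```bash
python3 - <<'E'
from h import *
p=tool()[0];print(p,bo(p),monitor.observe()['contact_force'])
delta([*bw(.0,-.045),.064],[np.pi,0,np.pi/2+.02])
a=pic('top','t9.png');b=pic('side','s9.png')
W=np.zeros((400,800,3),np.uint8)
W[:,:400]=cv2.resize(a[140:210,200:270],(400,400),interpolation=2);W[:,400:]=cv2.resize(b[220:320,350:450],(400,400),interpolation=2);cv2.imwrite('pics/c9.png',W)
h=cv2.cvtColor(b,cv2.COLOR_BGR2HSV);m=cv2.inRange(h,(8,120,80),(30,255,255));m[:260]=0;m[310:]=0;m[:,:350]=0;m[:,435:]=0
for c in cv2.findContours(m,0,1)[0]:
    if cv2.contourArea(c)>4:print(cv2.minAreaRect(c)[:2])
E
```

```text
[0.58032956 0.20110409 0.09968097] (np.float64(0.0002714442417188665), np.float64(-0.05291192004724662)) [ 0.39973416  0.0143576  -0.32837677]
shift [ 0.0079 -0.0003  0.0357] rotvec [ 0.09 -0.01  0.08]
((421.5, 302.0), (6.0, 7.0))
((411.5, 293.5), (5.0, 7.0))
((413.0000305175781, 275.5000305175781), (4.743415832519531, 7.273237705230713))
```

View pics/c9.png

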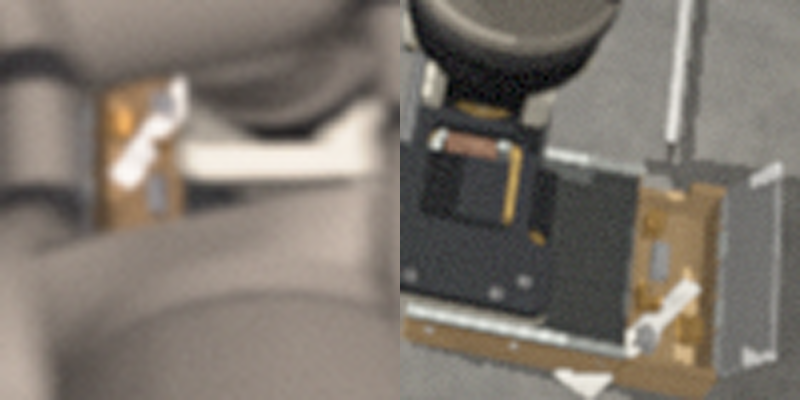

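All five are in the well: brass at side (413,275), (411,293) and (421,302), steel at about (415,285) and (412,304). I'll check the heights, especially the steel piece near the sheet edge.

```bash
python3 - <<'E'
from h import *
t=lambda x,y:(200+x*.175-.4,140+y*.175-.4)
s=lambda x,y:(350+(x-400)*.25-.4,220+y*.25-.4)
for k,u,v in(('sq',(166,100),(648,336)),('strip',(155,190),(658,260)),('hex',(121,115),(692,330))):
    X,e=tri(t(*u),s(*v));print(k,X.round(4),np.round(bo(X),4),round(e,4))
E
```

```text
sq [0.6071 0.3011 0.0229] [0.0291 0.0465] 0.0013
strip [0.5645 0.3043 0.0193] [-0.0135  0.0506] 0.0023
hex [0.5995 0.3218 0.0243] [0.0219 0.0674] 0.0013
```

Request:
{"method": "move_arm", "body": {
  "deltas": [
    {"x": 0.008, "y": 0, "z": 0.02, "wx": 0, "wy": 0, "wz": 0, "hand": 0.3},
    {"x": 0.008, "y": 0, "z": 0.033, "wx": 0, "wy": 0, "wz": 0, "hand": 0.3},
    {"x": 0.008, "y": 0, "z": 0.036, "wx": 0, "wy": 0, "wz": 0, "hand": 0.3},
    {"x": 0.008, "y": 0, "z": 0.0372, "wx": 0, "wy": 0, "wz": 0, "hand": 0.3},
    {"x": 0.008, "y": 0, "z": 0.0376, "wx": 0, "wy": 0, "wz": 0, "hand": 0.3},
    {"x": 0.008, "y": 0, "z": 0.0376, "wx": 0, "wy": 0, "wz": 0, "hand": 0.3}
  ]
}}

```text
time: 21.82
tool_pos: [0.58, 0.2096, 0.0624]
tool_rot: [-3.141, 0.0, 1.591]
contact_force: [-5.3, -0.8, 8.9]
opening: 0.0482
```

Request:
{"method": "move_arm", "body": {
  "deltas": [
    {"x": 0, "y": 0, "z": 0, "wx": 0, "wy": 0, "wz": 0, "hand": 0.6},
    {"x": 0, "y": 0, "z": 0, "wx": 0, "wy": 0, "wz": 0, "hand": 0.7},
    {"x": 0, "y": 0, "z": 0, "wx": 0, "wy": 0, "wz": 0, "hand": 0.75},
    {"x": 0, "y": 0, "z": -0.02, "wx": 0, "wy": 0, "wz": 0, "hand": 0.75},
    {"x": 0, "y": 0, "z": -0.06, "wx": 0, "wy": 0, "wz": 0, "hand": 0.75},
    {"x": 0, "y": 0, "z": -0.12, "wx": 0, "wy": 0, "wz": 0, "hand": 0.75},
    {"x": 0, "y": 0, "z": -0.18, "wx": 0, "wy": 0, "wz": 0, "hand": 0.75},
    {"x": 0, "y": 0, "z": -0.2, "wx": 0, "wy": 0, "wz": 0, "hand": 0.75}
  ]
}}

```text
time: 22.82
tool_pos: [0.5816, 0.2099, 0.2659]
tool_rot: [3.134, -0.001, 1.591]
contact_force: [0.1, -0.1, -0.7]
opening: 0.0689
```

Request:
{"method": "move_arm", "body": {
  "deltas": [
    {"x": 0, "y": -0.05, "z": 0, "wx": 0, "wy": 0, "wz": 0, "hand": 0.75},
    {"x": 0, "y": -0.11, "z": 0, "wx": 0, "wy": 0, "wz": 0, "hand": 0.75},
    {"x": 0, "y": -0.17, "z": 0, "wx": 0, "wy": 0, "wz": 0, "hand": 0.75},
    {"x": -0.03, "y": -0.18, "z": 0, "wx": 0, "wy": 0, "wz": 0, "hand": 0.75},
    {"x": -0.09, "y": -0.18, "z": 0, "wx": 0, "wy": 0, "wz": 0, "hand": 0.75},
    {"x": -0.15, "y": -0.18, "z": 0, "wx": 0, "wy": 0, "wz": 0, "hand": 0.75},
    {"x": -0.2, "y": -0.18, "z": 0, "wx": 0, "wy": 0, "wz": 0, "hand": 0.75},
    {"x": -0.2, "y": -0.18, "z": 0, "wx": 0, "wy": 0, "wz": 0, "hand": 0.75}
  ]
}}

```text
time: 23.82
tool_pos: [0.4044, 0.0032, 0.2613]
tool_rot: [3.141, 0.001, 1.585]
contact_force: [-0.2, 1.0, 0.3]
opening: 0.069
```

```bash
python3 - <<'E'
from h import *
a=pic('top','t10.png');b=pic('side','s10.png')
W=np.zeros((500,800,3),np.uint8)
W[:,:400]=cv2.resize(a[140:265,190:290],(400,500),interpolation=2);W[:,400:]=cv2.resize(b[195:320,340:440],(400,500),interpolation=2);cv2.imwrite('pics/c10.png',W)
E
```

```text
(no output)
```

View pics/c10.png

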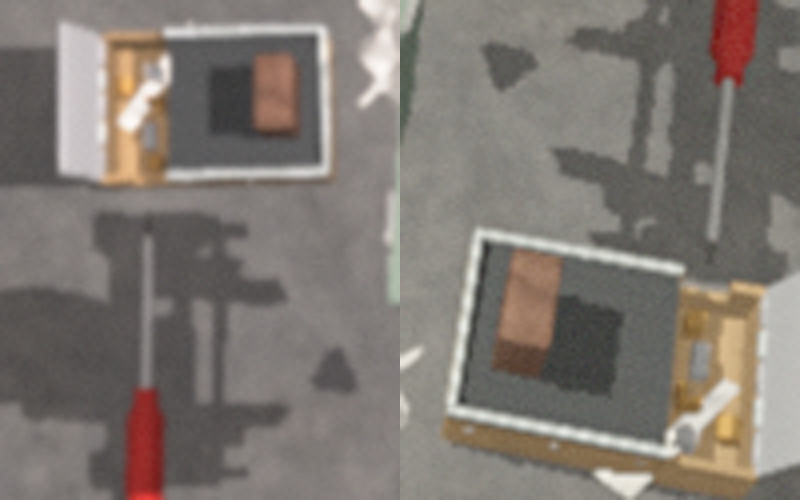

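The sheet is clear, the block stands upright on it, and all five offcuts are in the well. The cover is open, the screwdriver lies flat and the arm is clear. Handing in.

```bash
python3 - <<'E'
from h import *
print(robot.hand_in())
E
```

```text
the job is handed in; nothing more can be done
None
```

The job is done and handed in at about 24 s of the 72 s allowed. No verdict was reported.

- **Cover and screwdriver:** I pushed the screwdriver through the notch, lifted the cover and swung it past upright. It rests open, and the screwdriver lies flat on the bench in front of the board.
- **Wiping:** I held the walnut block and wiped all five offcuts into the well in two passes. The block was then set down on the sheet.

**Last checks:** the final pictures show a clear sheet, the block upright on it, the cover still open and the screwdriver flat.
- **Offcuts:** all five are in the well. I measured heights for three, at about 19–24 mm against the 36 mm limit. I judged the other two by eye.
- **Bystanders:** the arm never went near the file or the steel block, but I did not measure their positions at the end.
- **Forces:** the highest contact reading at the end of any move was about 10 N, when the block was set down.

A bright strip in the well, probably a patch of light, was never identified. It did not get in the way.

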